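Latch the board holder's sprung jaw half open on its stop pin

ROBOT

A 7-joint arm with a two-finger parallel gripper is mounted at the origin on the work surface. World frame = base frame: x ahead of the robot, y to its left, z up, the work surface at z = 0. Lengths are in m, angles in rad, forces in N, time in s.
With the tool pointing down it reaches from about 0.4 to 0.875 m from the base axis. Payload 6.5 kg.
Tool frame: the origin (TCP) lies between the finger pads; the fingertips stand env.tips_ahead ahead of it and the grasp point (between the pads) lies 6 mm ahead of it (env.tips_ahead is the distance from the TCP to the fingertips, in m); z points along the fingers, y is the line along which they close (so a half turn about z gives the same grasp; the last joint's range is limited). The gripper opens to 85 mm and grips with 20 to 120 N. Pads are 22 mm wide; open, the fingers measure 114 mm over their backs; the gripper's body (76 mm by 85 mm) begins 54 mm behind the grasp point. The pads swing forward as they close: fully open they stand 13 mm farther back than shut.
Start: joints at [1.166, 0.536, -0.004, 1.538, 0.003, 1.067, -0.071], TCP at [0.216, -0.613, 0.256] pointing down, gripper open.
Joint ranges: [-2.7, 2.7], [-0.37, 2.16], [-1.27, 1.26], [0.24, 2.4], [-1.31, 4.45], [0.19, 1.91], [-2.76, 2.76]. Speed limits (rad/s): [2.39, 2.39, 3.14, 3.14, 3.14, 3.14, 3.14].

INTERFACE

Orientations are given as a 3x3 rotation matrix whose columns are the frame's x, y, z axes.
In Python, from bench import env gives the robot as it stands. The module is installed in compiled form; this text tells all that it offers. Calls block until the motion is done:
- env.reach(position, orientation): joint-space move of the TCP to a pose.
- env.movel(position, attitude=None, vel=0.15): straight line of the TCP; attitude=None keeps the orientation; vel is the mean speed in m/s.
- env.move_j(angles): joint-space move.
- env.command_gripper(opening): opening from 0.0 (shut) to 1.0 (fully open); the grip force is fixed at half the most; returns when the fingers have stopped.
- env.hold(seconds).
- env.inverse_kinematics(position, orientation): joint angles nearest the present ones, or None.
- env.get_state(): the state.
- env.read_camera(name): name is "side" or "top"; returns the picture (400x640x3 uint8, blue, green, red); there is no depth.
- env.calibration(name): a dict with "K" (3x3 intrinsics, pixels), "dist_coeffs" ([k1, k2, p1, p2, k3] as OpenCV has them; the pictures are not rectified), "xyz" and "attitude" of the camera in the world. Camera axes: x right, y down, z forward; pixel columns grow to the right and rows downward; lengths in m; the calibration is good to about 2 mm. A picture is of the moment at which its call begins. calibration takes no time and is no camera call.
A pose or a line that the arm cannot do raises env.MotionError and nothing moves.
- env.hand_in(): hands the job in; it is judged then, once.
Trained networks look in the newest picture that a camera, given by its name, has taken for a name from the list of things; names that differ only in an ending like _2 or _b are one class to them, and where a whole thing is asked for, a point or a joint stands for the part that bears it (a point fixed in the world has none). Each returns a list of dicts, best first, with "confidence" (0 to 1); they miss things now and then, are a little off and sometimes report something else, mostly with a low value. They report only what shows in the picture. A call takes as long as a camera call.
- env.cut_out(camera, label): "mask" (400x640 bool, what is visible of it) and "box" ([left, top, width, height] in pixels, round what is visible of it).
The state is a dict: "clock": time; "q": joint angles; "joint_vel": joint speeds; "joint_torque": joint torques, N m; "tool_pos": TCP position; "tool_rot": TCP orientation; "wrist_force": force on the tool from outside, world axes, zero at the start; "torque": the same for the moment, N m; "finger_gap": opening from 0.0 (shut) to 1.0 (fully open); "grasp_force": force on a finger pad.
Only numpy, scipy, OpenCV 4.12 (cv2) and the standard library are available. Lean on these libraries where they do the work, as an engineer would, in place of code of your own. Each camera call takes 0.05 s, during which the arm holds its last target. There are 200 camera calls.

TASK

The sprung jaw of the board holder is shut. Push its orange pad back with the fingertips until the jaw has passed the stop pin, then let go so that it springs back and stays latched on the pin, half open, ready for the next circuit board. Only push: do not grip the jaw between the fingers, and leave the things around the holder where they stand.

Things in the scene. Friction and masses are not known exactly. Their poses are not given: they have to be found in the camera images.
- holder: Board holder bolted to the bench: aluminium base 250 x 120 x 12 mm (own x, y, z), origin at the centre of its underside, +x = the way the jaw opens. Fixed grey jaw at its -x end (x -120 to -104 mm, top at 36 mm), end block at its +x end (x 102 to 120 mm, top at 46 mm), spring tube behind it to x = 180 mm; guide rods along x, top at 29 mm. Heights are above the bench.
- jaw (a joint): Opening of the sprung jaw along the holder's +x, m: 0 = shut (its start), 0.075 = end stop. Spring: 4 N at 0, 7 N at 0.038, 10 N at 0.075, plus 1 N of drag per 50 mm/s. A steel ear at its +y side rides over the stop pin on the way (up to 5 N more); past about 0.038 the pin pops up, and the jaw, let go, comes back and is caught there.
- pad_face (a point): Point on the jaw's orange push face, mid width, 55 mm above the bench; it moves with the jaw (x = -30 mm in the holder's frame when shut). The upright face looks to the holder's -x, is 100 mm wide and spans 14 to 76 mm above the bench. The point's axes are the holder's. When shut, 74 mm are free between it and the fixed jaw.
- jaw_pad: The orange plate of the jaw, 6 mm thick, 100 mm wide, 62 mm tall, whose front is the push face. Origin on the front face's plane, mid width, at bench height.
- jaw_back: Back of the jaw: a dark steel plate, 4 mm thick, behind the orange pad, of the same width, height and origin, and the black carriage block behind that (to 52 mm behind the push face, 14 to 40 mm above the bench). Touching the pad and this at once counts as gripping.
- stop_pin (a joint): How far the stop pin is pressed down, in m: 0 = fully up, 0.016 = fully down. A light spring (1.5 to 5.5 N) keeps it up. Pressing it down would let a latched jaw go.
- pin_top (a point): Round top of the brass stop pin, 8 mm in diameter, 44 mm above the bench when up, at x = 18 mm, y = 68 mm in the holder's frame; its grey bracket (x -3 to 31 mm, y 56 to 80 mm) is 30 mm tall.
- solder_spool: Loose metal spool, 50 mm in diameter, 42 mm tall, origin at the centre of its underside. Leave it alone.
- flux_bottle: Loose small white bottle with a red cap, 38 mm in diameter, 80 mm tall, origin at the centre of its underside. Leave it alone.
- parts_bin: Loose small open yellow bin, 70 x 55 x 40 mm, origin at the centre of its underside. Leave it alone.
- circuit_board: Loose green circuit board lying flat, 80 x 60 mm, 16 mm tall with its parts, origin at the centre of its underside. Leave it alone.

How it is judged:
By the outcome, as a careful person would: the job done as asked, in the order asked, and still so for the second after the job is handed in, with the robot touching nothing.
It also fails if it takes over 35 s, if anything falls off the work surface, if the arm or the gripper's body presses on something with over 40 N, if the wrist force passes 120 N, or if a joint passes its speed limit or range.

## Working session

There is one attempt and no reset: what is moved stays moved. The work goes in short steps, each a Python script; the robot and the scene stay as the last script left them, time stands still between calls to the robot, and variables do not carry over. Pictures are saved under pics/ and viewed, at most 10 in all, crops included, and the job is handed in when it is done.

```bash
mkdir -p pics
python3 - <<'E'
from bench import env
import cv2,numpy as np
for c in("top","side"):
    cv2.imwrite(f"pics/{c}0.png",env.read_camera(c))
    k=env.calibration(c);print(c,k)
    for l in("holder","jaw_pad","jaw_back","stop_pin","solder_spool","flux_bottle","parts_bin","circuit_board"):
        for d in env.cut_out(c,l)[:2]:
            m=d["mask"];print(l,round(d["confidence"],2),d["box"],cv2.minAreaRect(np.argwhere(m)[:,::-1].astype(np.float32)))
print(env.get_state(),env.tips_ahead)
E
```

```text
top {'K': array([[408.49619043,   0.        , 320.68322991],
       [  0.        , 408.49619043, 203.00630564],
       [  0.        ,   0.        ,   1.        ]]), 'dist_coeffs': array([-0.06691769,  0.        ,  0.        ,  0.        ,  0.        ]), 'xyz': array([0.49255418, 0.0634508 , 0.93249973]), 'attitude': array([[ 0.01847827, -0.99376131,  0.10998644],
       [-0.99982308, -0.01797918,  0.00552777],
       [-0.00351582, -0.11006912, -0.99391772]])}
holder 0.88 [324.3, 131.6, 62.1, 143.3] ((353.5, 203.5), (137.0, 63.0), 90.0)
holder 0.6 [333.5, 205.7, 48.9, 17.0] ((359.0, 213.5), (46.0, 17.0), 0.0)
jaw_pad 0.63 [332.1, 208.0, 50.0, 16.4] ((359.0, 214.0), (18.0, 46.0), 90.0)
jaw_pad 0.52 [340.0, 224.8, 44.2, 7.3] ((360.5, 225.0), (6.0, 47.0), 90.0)
jaw_back 0.65 [334.6, 204.9, 46.3, 16.9] ((358.4999694824219, 214.0), (44.99999237060547, 17.999996185302734), -0.0)
jaw_back 0.51 [324.4, 186.5, 58.3, 43.4] ((356.3274230957031, 218.53623962402344), (46.048561096191406, 51.0642204284668), 49.843997955322266)
solder_spool 0.95 [411.0, 156.5, 23.8, 27.5] ((422.5000305175781, 171.49
[... 2187 characters left out ...]
t_vel': array([ 0.00062453, -0.00022478,  0.00026769,  0.00027039, -0.00128424,
        0.00069985, -0.00047058]), 'joint_torque': array([-1.71519844e-05, -5.83321416e+01,  1.04749516e+00, -2.59441942e+01,
        1.22921632e-02,  1.68513536e-03,  2.31625893e-05]), 'tool_pos': array([ 0.21605334, -0.6130704 ,  0.25633301]), 'tool_rot': array([[ 9.43134142e-01,  3.32412380e-01,  1.70707348e-05],
       [ 3.32412380e-01, -9.43134136e-01, -1.03223645e-04],
       [-1.82128249e-05,  1.03028268e-04, -9.99999995e-01]]), 'wrist_force': array([-0.07355152, -0.84674258,  0.23508159]), 'torque': array([-0.04326675,  0.02957917,  0.03098733]), 'grasp_force': 0.0, 'finger_gap': 0.9980901859889942} 0.025
```

View pics/top0.png

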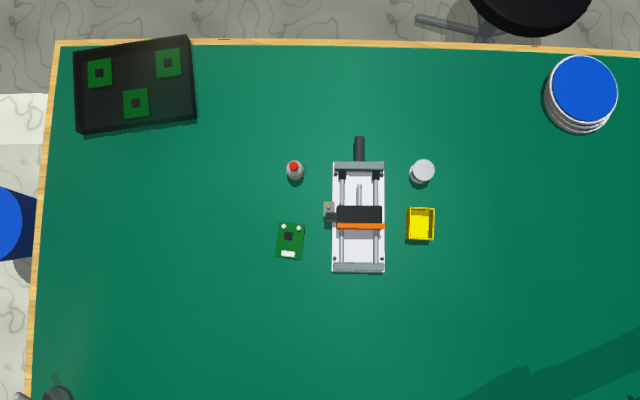

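View pics/side0.png

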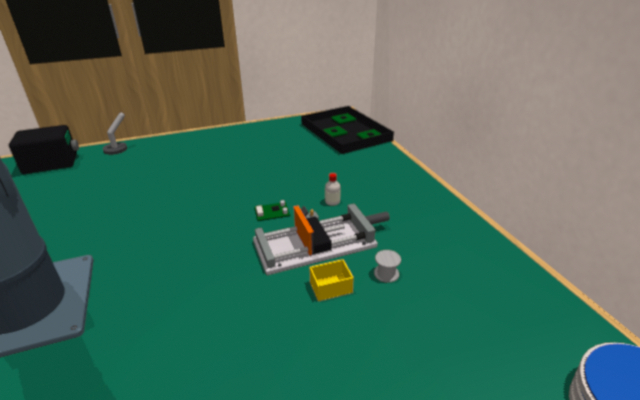

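The top picture shows the holder at columns 332-385, rows 162-272, with its +x pointing up (world +x). The orange pad is at row 226 and the pin bracket at (328, 210). The bottle (295,171), board (290,240), spool (422,171) and bin (420,223) stand beside it, and the side picture agrees. Next I'll fit the pose on an orthophoto.

```bash
cat > h.py <<'E'
from bench import env
import cv2,numpy as np
from scipy.optimize import minimize
def proj(c,P):
    k=env.calibration(c);R=k["attitude"].T
    return cv2.projectPoints(np.float64(P).reshape(-1,3),cv2.Rodrigues(R)[0],-R@k["xyz"],k["K"],k["dist_coeffs"])[0][:,0]
def box(x0,x1,y0,y1,z0,z1): return np.array([[x,y,z] for x in(x0,x1) for y in(y0,y1) for z in(z0,z1)])/1000
def world(p,P):
    c,s=np.cos(p[2]),np.sin(p[2]);return P@np.array([[c,-s,0],[s,c,0],[0,0,1]]).T+[p[0],p[1],0]
def hull(c,W,S=4):
    m=np.zeros((400*S,640*S),np.uint8);u=proj(c,W)
    return cv2.fillConvexPoly(m,cv2.convexHull(np.round((u+.5)*S-.5).astype(np.int32)),1)
E
python3 - <<'E'
from h import *
S=4
im={c:cv2.imread(f"pics/{c}0.png") for c in("top","side")}
# orange pad and non-green holder region in top
def orange(i):
    h=cv2.cvtColor(i,cv2.COLOR_BGR2HSV);return cv2.inRange(h,(5,150,100),(18,255,255))
def notgreen(i):
    h=cv2.cvtColor(i,cv2.COLOR_BGR2HSV);return 255-cv2.inRange(h,(60,80,0),(95,255,255))
big=lambda m:cv2.resize(m,None,fx=S,fy=S,interpolation=cv2.INTER_LINEAR)>127
obs={}
for c in im:
    o=big(orange(im[c]));n=notgreen(im[c])
    w=np.zeros_like(n)
    if c=="top": w[160:280,333:395]=1
    obs[c]=o
    ys,xs=np.nonzero(o);print(c,xs.min()/S,xs.max()/S,ys.min()/S,ys.max()/S)
w=np.zeros((400,640),np.uint8);w[164:280,320:395]=1
ng=big(notgreen(im["top"])*w);win=np.kron(w,np.ones((S,S)))>0
pad=box(-30,-24,-50,50,14,76)
parts=[box(-125,125,-60,60,0,12),box(-120,-104,-60,60,0,36),box(102,120,-60,60,0,46),box(-3,31,56,80,0,30),box(-30,-20,-50,50,14,76),box(-20,22,-50,50,14,40)]
def cost(p,v=False):
    m=np.zeros(ng.shape,bool)
    for b in parts:m|=hull("top",world(p,b))>0
    a=((m^ng)&win).sum()
    o=[(( hull(c,world(p,pad))>0)^obs[c]).sum() for c in obs]
    if v:print(a/S/S,[x/S/S for x in o])
    return a+1*sum(o)
best=None
for y in(-.05,0,.05):
    r=minimize(cost,[.48,-.025,y],method="Nelder-Mead",options=dict(initial_simplex=np.array([.48,-.025,y])+np.array([[0,0,0],[.02,0,0],[0,.02,0],[0,0,.06]]),xatol=2e-4,fatol=1))
    print(r.x,r.fun);cost(r.x,1)
    if best is None or r.fun<best.fun:best=r
p=best.x;np.save("p.npy",p)
out=[]
for c,(x,y) in dict(top=(270,130),side=(240,160)).items():
    b=cv2.resize(im[c],None,fx=4,fy=4,interpolation=cv2.INTER_CUBIC)
    for q in parts[:5]:
        cs=cv2.findContours(hull(c,world(p,q)),0,1)[0];cv2.drawContours(b,cs,-1,(255,0,255),1)
    u=proj(c,world(p,np.array([[.018,.068,.044],[-.03,0,.055]])))
    for t in u:cv2.circle(b,tuple(int(v) for v in (t+.5)*4),4,(255,255,0),1)
    out.append(b[y*4:y*4+600,x*4:x*4+400 if c=="top" else x*4+400])
cv2.imwrite("pics/fit.png",np.hstack(out))
E
```

```text
top 337.0 384.75 222.0 228.75
side 294.0 334.75 173.0 254.75
[ 5.68360529e-01 -1.62005386e-02  2.22426994e-04] 5716.0
144.125 [np.float64(79.5), np.float64(133.625)]
[ 0.56867975 -0.01606881  0.00561672] 5709.0
152.6875 [np.float64(74.75), np.float64(129.375)]
[ 0.56891691 -0.01409757  0.05721561] 11054.0
431.75 [np.float64(91.25), np.float64(167.875)]
```

View pics/fit.png

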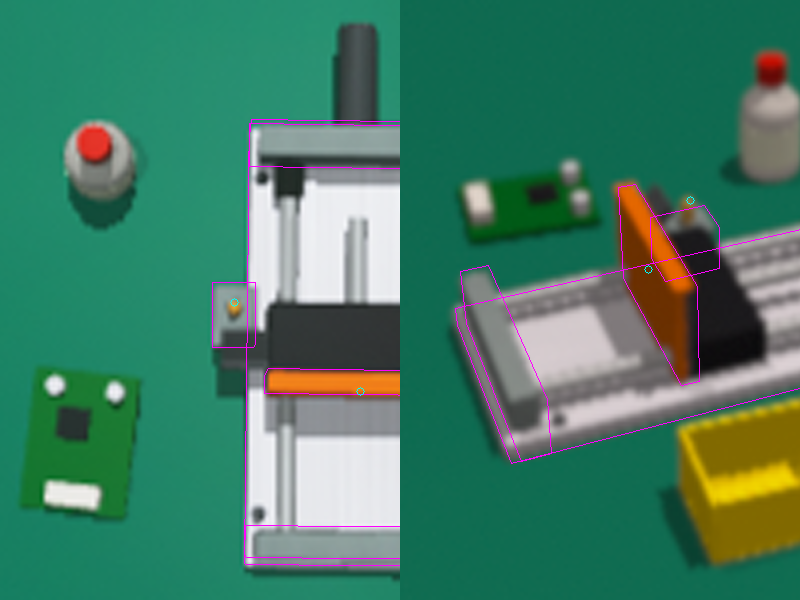

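The overlay fits: base, pad and bracket outlines line up to about 2-3 mm, and the pin projects onto the brass top at (234,303) in the crop. The holder is at about (0.568, -0.016) with yaw ≈ 0. Next: shut the fingers, approach from above, lower in front of the pad, and feel for contact.

```bash
cat > go.py <<'E'
from h import *
p=np.load("p.npy");p[2]=.003
c,s=np.cos(p[2]),np.sin(p[2]);R=np.array([[c,s,0],[s,-c,0],[0,0,-1.]])
at=lambda x,z:world(p,np.array([[x,0,z]]))[0]
def st(t=""):
    q=env.get_state();print(t,round(q["clock"],2),((q["tool_pos"]-[p[0],p[1],0])@R*[1,-1,-1]).round(4),q["wrist_force"].round(2),round(q["finger_gap"],2));return q
E
python3 - <<'E'
from go import *
env.command_gripper(0.0)
env.reach(at(-.068,.20),R);st("above")
env.movel(at(-.068,.067),vel=.12);f0=st("down")["wrist_force"]
x=-.050
while x<-.025:
    env.movel(at(x,.067),vel=.05);q=st()
    if abs(q["wrist_force"][0]-f0[0])>2:break
    x+=.003
cv2.imwrite("pics/c.png",cv2.resize(env.read_camera("side")[140:290,220:420],None,fx=4,fy=4))
E
```

```text
above 4.03 [-0.0678 -0.0009  0.2   ] [-0.34 -0.72 -0.36] -0.0
down 5.28 [-0.0674  0.      0.0676] [-0.29 -0.01 -0.32] 0.0
 5.79 [-0.0499  0.      0.067 ] [-0.51 -0.15  0.46] -0.0
 6.04 [-0.047  0.     0.067] [0.2  0.34 0.55] -0.0
 6.29 [-0.0438  0.      0.067 ] [-0.92 -0.08  0.13] 0.0
 6.54 [-0.0419 -0.      0.0668] [-3.76  0.01  2.6 ] -0.0
```

View pics/c.png

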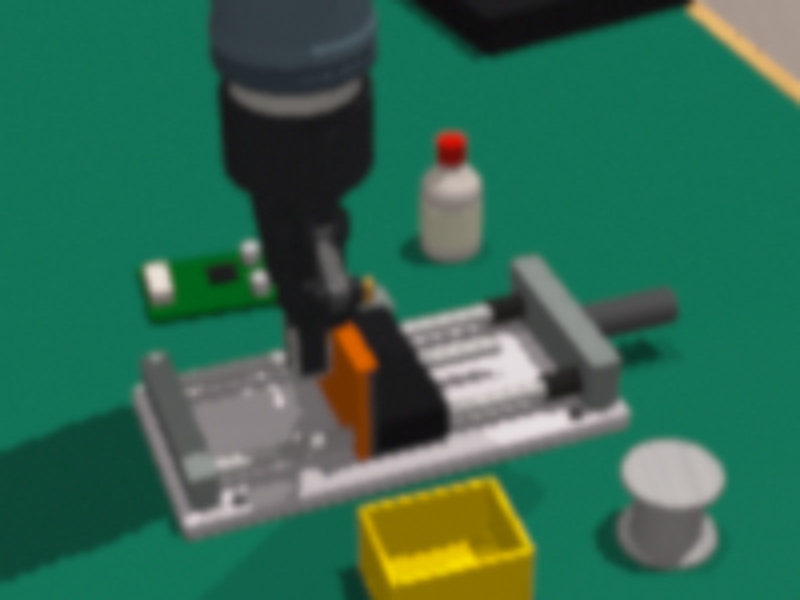

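The picture shows the fingertips at the pad face (about (325,370)), mid width, touching nothing else. Contact came at x = -0.0415, as expected. Now the push.

Run:
```python
from go import *
for x in np.r_[-.03:.0085:.006, .0085]:
    env.movel(at(x,.067),vel=.05);q=st()
env.hold(.2);q=st("end");print("opening",((q["tool_pos"]-[p[0],p[1],0])@R)[0]+.0415)
cv2.imwrite("pics/pushed.png",cv2.resize(env.read_camera("side")[140:290,220:420],None,fx=4,fy=4))
```

```text
6.96 [-0.0309 -0.0001  0.0666] [-4.89  0.07 -0.62] 0.0
 7.22 [-0.025  -0.0001  0.0666] [-4.57 -0.54 -1.05] 0.0
 7.49 [-0.0196 -0.      0.0665] [-6.57  0.23  0.03] -0.0
 7.76 [-0.0148 -0.0001  0.0663] [-8.81 -0.56  1.88] -0.0
 8.03 [-0.0057 -0.      0.067 ] [-0.94  0.1  -1.63] 0.0
 8.29 [-0.0011  0.      0.0668] [-7.66  0.33  2.52] 0.0
 8.56 [ 0.0046 -0.0001  0.0667] [-6.9   0.4   2.75] -0.0
 8.81 [ 0.0069 -0.      0.0667] [-7.32  0.01  2.23] 0.0
end 9.01 [ 0.0068 -0.      0.0667] [-8.16 -0.16  1.73] -0.0
opening 0.04830060891081713
```

View pics/pushed.png

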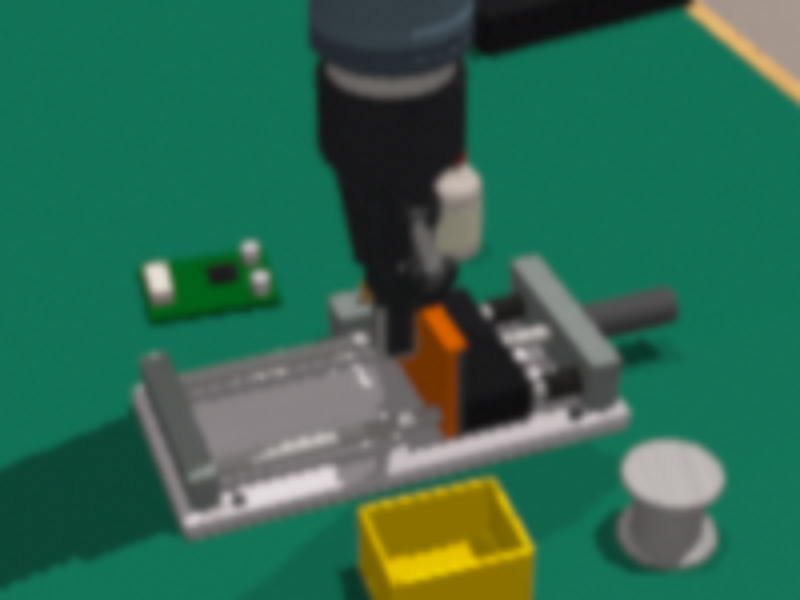

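The jaw is open by 48 mm. The force dropped after the pin ride at about 35 mm, and the pin stands up beside the bracket at (365,290). Next I'll let go by backing off.

Run:
```python
from go import *
for x in(0,-.006,-.012,-.03):
    env.movel(at(x,.067),vel=.06);st()
env.movel(at(-.045,.067),vel=.1);env.movel(at(-.045,.2),vel=.15);env.movel(at(-.2,.25),vel=.25);env.hold(.3);st("away")
a=env.read_camera("side");b=env.read_camera("top")
for c,i in(("side",a),("top",b)):
    m=cv2.inRange(cv2.cvtColor(i,cv2.COLOR_BGR2HSV),(5,150,100),(18,255,255))>0
    e=[]
    for o in np.arange(0,76,1):
        g=cv2.resize(hull(c,world(p,box(-30+o,-24+o,-50,50,14,76))),(640,400),interpolation=cv2.INTER_AREA)>0
        e.append((g^m).sum())
    print(c,"opening mm",int(np.argmin(e)),min(e))
cv2.imwrite("pics/done.png",np.hstack([cv2.resize(a[140:290,220:320+50],None,fx=2.6,fy=2.6),cv2.resize(b[130:280,260:410],None,fx=2.6,fy=2.6)]))
```

```text
9.35 [-0.0023 -0.0001  0.0667] [-7.88  0.98  1.98] -0.0
 9.6 [-0.0056  0.      0.0674] [-3.09  0.31  1.7 ] 0.0
 9.85 [-0.0114  0.      0.0674] [ 0.64 -0.17 -0.48] 0.0
 10.3 [-0.0302 -0.      0.0671] [ 0.88  0.27 -0.04] 0.0
away 12.73 [-1.996e-01  1.000e-04  2.496e-01] [-0.23  0.78 -0.04] -0.0
side opening mm 38 126
top opening mm 40 30
```

View pics/done.png

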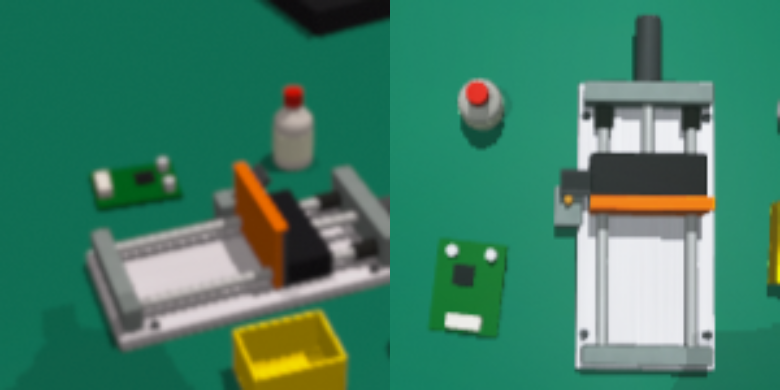

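The jaw now rests about 38 mm open with its ear against the upright pin at (568,198). The bottle, board and bin are where they were, and the robot is clear.

```bash
python3 -c "
from bench import env
print(env.hand_in())"
```

```text
the job is handed in; nothing more can be done
None
```

The jaw is latched on the stop pin about 38 mm open, and the job was handed in with the robot clear of everything; I was not shown a verdict.

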